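# Flip the hex key and pull the mould's clamp screw up tight

## Task

The clamp screw that the hex key is standing in has been spun down with the key's long arm and is now too stiff to turn by the short arm. Take the key out, flip it over and seat its short arm fully home in the same screw without ramming it, then use the long arm as your lever and tighten the screw clockwise, about a quarter turn, until it comes up solid, stopping before the key slips round in the socket. Leave the key seated in the screw, and leave the bottle, bowl, spring clamp and wooden tool where they are.

Things in the scene. Friction and masses are not known exactly. Their poses are not given: they have to be found in the camera images.
- mould: two-part plaster mould clamped between a 280 x 230 x 18 mm base board and a 220 x 180 x 16 mm aluminium plate. Fixed. Origin: centre of the board's underside, z up, x along the 280 mm side; plate top at z = 90 mm. Four M20 cap screws (heads 30 mm across, 20 mm high) stand on the plate at (+-85, +-65) mm; the one to tighten is at (-85, -65) mm, the other three are tight already
- washer: 37 mm flat steel washer under the screw to be tightened, fixed on the plate; origin on the screw's axis at the plate's top face, z up. It carries the screw
- screw_top (a point): centre of the mouth of the hex socket of the screw to be tightened, on its axis, at the top of its head, 20 mm above the plate and 110 mm above the bench; z up. It turns with the screw: x points at a corner of the hexagon, y is square to a pair of flats. Socket 17.5 mm across flats, 14 mm deep
- screw (a joint): angle of that screw in rad, growing clockwise seen from above (tightening). Within 0.06 of 0 at the start; solid at 1.5. It turns stiffly, about 0.7 N m all the way, and does not spring back: 4 to 6 N at 120 mm from its axis, climbing steadily once it is solid
- hexkey: 17 mm L-shaped hex key, dark steel, 0.42 kg, arms 160 and 63 mm. Origin (the elbow): where the arms' axes meet. The long arm runs along -z for 151.5 mm, the short arm along +x for 54.5 mm; y is square to the L, and flats of the bar face +-y on both arms. At the start it stands in the screw, long arm down, leaning about 4 degrees, short arm level and pointing roughly away from the robot
- key_short_end (a point): centre of the end face of the key's short arm, axes as the key's; the last 1.5 mm is chamfered by 1 mm a side. With the short arm home in the socket the elbow is 40 mm above the screw's head, and the long arm points along the screw's x axis or at a multiple of 60 degrees from it
- key_long_end (a point): centre of the end face of the key's long arm, axes as the key's. With the short arm in the socket and nobody holding it, the long arm droops about 7 degrees; the key bears best when the arm is held level. Under load the key gives and runs about 10 degrees ahead of the turning screw; once solid it gives further as it is pulled, and at about 27 degrees it slips round in the socket
- soap: amber bottle with a red cap, 68 mm across, 160 mm high, standing loose beside the mould; origin at the centre of its foot. Leave alone
- bowl: green plastic mixing bowl, 116 mm across, 55 mm high, loose; origin at the centre of its foot. Leave alone
- modeller: wooden modelling tool, 167 x 18 x 10 mm, lying loose along its x axis; origin on its underside near the middle. Leave alone
- clamp: black spring clamp with orange jaws, 118 x 50 x 23 mm, lying loose along its x axis; origin on its underside near the middle. Leave alone
Not all that is in view belongs to the job. What is shaped like the hexkey but green is not meant.

How it is judged (in metres and radians):
On the way, in this order (a step that is already met when the one before it is completed fails the run):
1. the key has been flipped and its short arm is home in the screw's socket (z of key_short_end in the frame of screw_top below -0.01 m and horizontal distance between key_short_end and screw_top below 0.003 m), for 0.2 s.
2. the screw has been levered round until it is solid, with the short arm in its socket (all of step 1 and value of joint screw above 1.4 rad), for 0.2 s.
At the end, for the whole second after the job is handed in: the screw is solid (its joint past 1.40 rad of 1.5), and the key rests released in it, short arm at least 10 mm deep in the socket (all of step 2 and linear speed of hexkey below 0.02 m/s); the robot touches nothing.
It fails at once if the short arm is rammed against the screw head: over 30 N between them while its end is still on top of the head (contact force between hexkey and washer above 30 N and distance between key_short_end and screw_top below 0.015 m and z of key_short_end in the frame of screw_top above -0.001 m).
It fails at once if the key slips round in the socket (forced more than about 27 degrees ahead of the screw) (z of key_short_end in the frame of screw_top below -0.01 m and horizontal distance between key_short_end and screw_top below 0.003 m and (angle between the y axis of hexkey and the y axis of screw_top, either way round between 0.471 and 0.576 rad or angle between the y axis of hexkey and the y axis of screw_top, either way round above 1.518 rad)).
It fails at once if the bottle, bowl, wooden tool or spring clamp is shifted by more than 20 mm (distance of any of soap, bowl, modeller, clamp from where it was at the start of the episode above 0.02 m).
It also fails if it takes over 72 s, if anything falls off the work surface, if the arm or the gripper's body presses on something with over 40 N, if the wrist force passes 120 N, or if a joint passes its speed limit or range.

## Robot

A 6-joint arm with a two-finger parallel gripper is mounted at the origin on the work surface. World frame = base frame: x ahead of the robot, y to its left, z up, the work surface at z = 0. Lengths are in mm, angles in degrees, forces in N, time in s.
With the tool pointing down it reaches from about 300 to 850 mm from the base axis. Payload 4.2 kg.
Tool frame: the origin (TCP) lies midway between the tips of the shut fingers; the grasp point (between the pads) lies 19 mm behind it (env.grip_point_offset is the distance from the TCP to the grasp point, in mm); z points along the fingers, x is the direction in which the jaws open and shut, and the axes are right-handed (so a half turn about z gives the same grasp; the last joint's range is limited). The gripper opens to 91 mm and grips with 3 to 60 N. Pads are 32 mm wide; open, the fingers measure 118 mm over their backs; the gripper's body (76 mm by 178 mm) begins 60 mm behind the grasp point.
Start: joints at [75.287, 18.312, 89.639, -0, 72.044, -1.146], TCP at [134.892, 558.97, 213.976] pointing down, gripper open.
Joint ranges: [-177.97, 177.97], [-48.28, 115.42], [12.27, 149.76], [-77.06, 257.06], [2.81, 150.46], [-146.56, 146.56]. Speed limits (degrees/s): [147.25, 147.25, 180, 180, 180, 180].

## Interface

Orientations are given as [roll, pitch, yaw] about the fixed x, y, z axes, in that order (R = Rz(yaw) Ry(pitch) Rx(roll)).
In Python, from workcell import env gives the robot as it stands.
- The arm moves only by the shell command python3 -m pendant 'ROWS' [FORCE]. ROWS is JSON, a list of rows, each an object with "xyz": the shift along the tool's x, y, z in m, a list of three; "roll": the turn about the tool's z in degrees; "jaw": the closure, from 0 (fully open) to 1 (shut). A call has exactly 8 rows; each row is the pose to reach, as a shift and turn from the pose commanded when the call began, along the tool's axes at that moment; what a row does not reach only later rows make up. A row lasts 1/8 s, in which the tool goes at most 62.5 mm and 10.7 degrees, less where a joint would pass 70% of its speed; a pose out of reach is approached as far as the arm can. A call with a gripper value outside its range is refused whole. The fingers move at their own pace and stop on an object; FORCE is the grip in N (left out, the last holds). Time passes only in rows, so rows that repeat a pose let the fingers close, or fill a call up. It gives the time, the measured TCP pose, the force and the opening at its end, in the units of the state.
- env.state(): the state, without advancing time (a new reading comes with each control period).
- env.grab_frame(name): name is "side" or "top"; returns (picture, depth): 384x512x3 uint8, blue, green, red; 384x512 float32, mm along the optical axis (not along the pixel's ray), 0 where there is no reading.
- env.camera_params(name): a dict with "camera_matrix" (3x3 intrinsics, pixels), "D" ([k1, k2, p1, p2, k3] as OpenCV has them; the pictures are not rectified), "cam_to_world" (4x4, takes a point from camera to world coordinates). Camera axes: x right, y up, looking along -z (the intrinsics and any distortion apply to the point x, -y, -z); pixel columns grow to the right and rows downward; lengths in mm; the calibration is good to about 2 mm. A picture is of the moment at which its call begins. camera_params takes no time and is no camera call.
- env.job_done(): hands the job in, once; it reports no verdict.
The state is a dict: "time_s": time; "qpos": joint angles; "qvel": joint speeds; "effort": joint torques, N m; "ee_pos": TCP position; "ee_rot": TCP orientation; "force": force on the tool from outside, world axes, zero at the start; "torque": the same for the moment, N m; "gripper_width": finger opening in mm.
Only numpy, scipy, OpenCV 4.12 (cv2) and the standard library are available. Lean on these libraries where they do the work, as an engineer would, in place of code of your own. Each camera call takes 0.05 s, during which the arm holds its last target. There are 200 camera calls.

## Working session

There is one attempt and no reset: what is moved stays moved. The work goes in short steps, Python scripts to look and compute and a shell command to move; the robot and the scene stay as the last step left them, time stands still between calls to the robot, and variables do not carry over. Pictures are saved under pics/ and viewed, about 8 in all and at most 12, crops included, and the job is handed in when it is done.

```bash
mkdir -p pics; ls; cat > h.py <<'E'
import numpy as np, cv2, json
from workcell import env
def cam(n):
    p=env.camera_params(n); return np.array(p["camera_matrix"],float),np.array(p["D"],float),np.array(p["cam_to_world"],float)
def ray(n,uv):
    K,D,T=cam(n)
    q=cv2.undistortPoints(np.array(uv,float).reshape(-1,1,2),K,D).reshape(-1,2)
    d=np.c_[q[:,0],-q[:,1],-np.ones(len(q))]@T[:3,:3].T
    return T[:3,3],d
def onz(n,uv,z):
    o,d=ray(n,uv); return o+d*((z-o[2])/d[:,2])[:,None]
def px(n,P):
    K,D,T=cam(n); P=np.array(P,float).reshape(-1,3)
    c=(P-T[:3,3])@T[:3,:3]; c=c*[1,-1,-1]
    return cv2.projectPoints(c,np.zeros(3),np.zeros(3),K,D)[0].reshape(-1,2)
def pts(n,dep):
    "world point of every pixel"
    h,w=dep.shape; v,u=np.mgrid[:h,:w]
    o,d=ray(n,np.c_[u.ravel(),v.ravel()])
    return (o+d*dep.reshape(-1,1)).reshape(h,w,3)
def tri(uvs,uvt):
    o1,d1=ray("side",uvs);o2,d2=ray("top",uvt);d1=d1[0];d2=d2[0]
    A=np.c_[d1,-d2];s=np.linalg.lstsq(A,o2-o1,rcond=None)[0]
    a,b=o1+s[0]*d1,o2+s[1]*d2
    return (a+b)/2,np.linalg.norm(a-b)
E
python3 - <<'E'
from h import *
for n in("side","top"):
    im,d=env.grab_frame(n); cv2.imwrite(f"pics/{n}0.png",im); np.save(f"{n}0.npy",d)
    print(n,cam(n)[2].round(2).tolist(), cam(n)[0].round(0).tolist())
a=cv2.imread("pics/side0.png");b=cv2.imread("pics/top0.png")
cv2.imwrite("pics/a.png",np.vstack([a,b])[:, :] if 0 else cv2.resize(np.hstack([a,b]),(800,300)))
print(env.state())
E
```

```text
pics
side [[0.67, 0.56, -0.49, 42.86], [-0.75, 0.51, -0.42, -530.92], [0.01, 0.65, 0.76, 1068.01], [0.0, 0.0, 0.0, 1.0]] [[447.0, 0.0, 248.0], [0.0, 447.0, 193.0], [0.0, 0.0, 1.0]]
top [[-0.01, 0.99, -0.11, 448.17], [-1.0, -0.01, 0.0, -61.4], [-0.0, 0.11, 0.99, 1408.54], [0.0, 0.0, 0.0, 1.0]] [[453.0, 0.0, 257.0], [0.0, 453.0, 196.0], [0.0, 0.0, 1.0]]
{'time_s': 0.1, 'qpos': array([ 7.52854127e+01,  1.83463242e+01,  8.96986868e+01,  7.83985663e-04,
        7.20425243e+01, -1.14536967e+00]), 'qvel': array([-0.05839911, -0.01136715, -0.17500391, -0.08363118,  0.01563311,
       -0.01194419]), 'effort': array([-5.94870053e-04, -4.13334632e+01, -2.32510275e+01,  7.28288549e-02,
        4.20979725e-02, -4.00749173e-05]), 'ee_pos': array([134.78445513, 558.52743696, 213.22586411]), 'ee_rot': array([-1.79997505e+02,  8.75029208e-02,  7.64305420e+01]), 'force': array([-0.32812673,  0.15149683, -0.71671589]), 'torque': array([ 0.02653998,  0.02372125, -0.00255918]), 'gripper_width': 91.38418685228561}
```

View pics/side0.png

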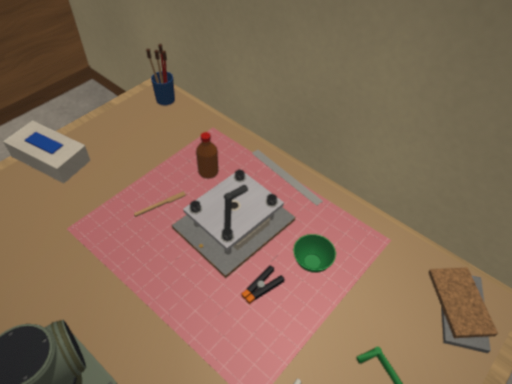

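View pics/top0.png

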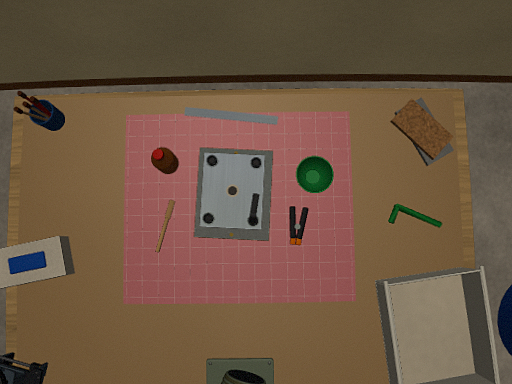

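```bash
python3 - <<'E'
from h import *
for n,(x0,y0,x1,y1) in {"side":(165,160,305,275),"top":(190,140,280,245)}.items():
    im=cv2.imread(f"pics/{n}0.png"); dep=np.load(f"{n}0.npy"); P=pts(n,dep)
    g=im.max(2); m=(g<55).astype(np.uint8); mm=np.zeros_like(m); mm[y0:y1,x0:x1]=m[y0:y1,x0:x1]
    c,l,s,ce=cv2.connectedComponentsWithStats(mm)
    for i in range(1,c):
        if s[i,4]>20: 
            q=P[l==i]; print(n,s[i].tolist(),ce[i].round(1),"z",np.percentile(q[:,2],[5,50,95]).round(0), onz(n,ce[i],110)[0].round(1))
    k=(mm>0)&(P[...,2]>125)&(P[...,2]<300)
    q=P[k]; print(n,"key pts",len(q), "z max",q[:,2].max().round(1))
    t=q[q[:,2]>235]
    if len(t): 
        v=cv2.fitLine(t[:,:2].astype(np.float32),cv2.DIST_L2,0,.01,.01).ravel(); d=v[:2];pr=(t[:,:2]-v[2:])@d
        print("short arm",len(t),"yaw",np.degrees(np.arctan2(d[1],d[0])),"ends",(v[2:]+d*pr.min()).round(1),(v[2:]+d*pr.max()).round(1),"z",np.median(t[:,2]))
    for z in range(125,260,15):
        t=q[abs(q[:,2]-z)<8]
        if len(t): print(z,len(t),t.mean(0).round(1))
    cv2.imwrite(f"pics/c_{n}.png",cv2.resize(im[y0:y1,x0:x1],None,fx=5,fy=5,interpolation=cv2.INTER_CUBIC))
a=cv2.imread("pics/c_side.png");b=cv2.imread("pics/c_top.png")
H=525;a=cv2.resize(a,None,fx=.6,fy=.6);b=cv2.resize(b,None,fx=.7,fy=.7);c=np.zeros((400,a.shape[1]+b.shape[1],3),np.uint8);c[:a.shape[0],:a.shape[1]]=a;c[:b.shape[0],a.shape[1]:]=b
cv2.imwrite("pics/c0.png",c)
E
```

```text
side [236, 171, 7, 9, 57] [239.1 175. ] z [ 95. 104. 111.] [690.4  64.6 110. ]
side [223, 191, 21, 49, 284] [228.7 215.5] z [ 91. 173. 253.] [562.4 -14.7 110. ]
side [268, 195, 8, 10, 64] [271.2 199.4] z [ 94. 105. 111.] [682.8 -63.3 110. ]
side [191, 202, 9, 10, 69] [194.8 206.3] z [ 94. 106. 111.] [523.1  75.6 110. ]
side [262, 267, 11, 8, 48] [267.7 271. ] z [16. 19. 22.] [ 502.9 -202.2  110. ]
side key pts 194 z max 255.7
short arm 65 yaw -12.313429 ends [516.8 -52.7] [565.4 -63.3] z 249.8088164658085
125 12 [515.8 -53.2 128.7]
140 18 [515.9 -52.7 140.9]
155 17 [517.1 -53.  154.2]
170 15 [517.3 -54.5 171. ]
185 13 [518.3 -54.7 184.8]
200 19 [519.2 -54.5 199.9]
215 20 [521.  -54.3 214.8]
230 24 [521.5 -54.8 229.7]
245 49 [534.3 -56.9 247.6]
top [207, 155, 10, 11, 82] [211.5 160.2] z [ 93. 105. 112.] [694.8  67.9 110. ]
top [251, 158, 10, 10, 79] [255.7 162.5] z [ 93. 104. 113.] [686.4 -60.8 110. ]
top [229, 187, 7, 8, 47] [232.1 190.6] z [85. 90. 95.] [604.9   8.7 110. ]
top [248, 194, 11, 32, 204] [253.6 210.7] z [108. 251. 257.] [545.8 -52.8 110. ]
top [203, 213, 11, 10, 80] [207.9 217.8] z [ 91. 107. 113.] [527.1  78.8 110. ]
top key pts 164 z max 258.9
short arm 138 yaw -9.777405 ends [517.3 -49.8] [578.1 -60.3] z 252.82732017830597
125 2 [513.8 -53.7 127.7]
140 3 [513.7 -49.1 140.1]
155 4 [516.5 -47.7 156.8]
170 4 [515.  -49.9 172.5]
185 3 [517.7 -47.8 183.9]
200 5 [516.7 -48.9 202.2]
215 4 [518.6 -50.4 214.9]
230 3 [517.7 -49.2 231. ]
245 71 [548.5 -55.2 251. ]
```

View pics/c0.png

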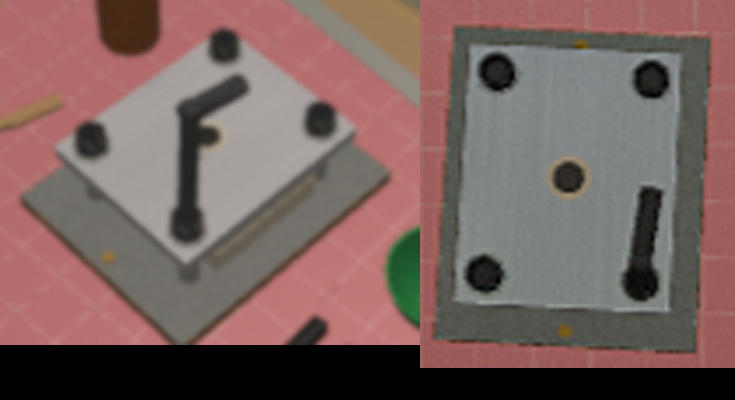

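The key is the dark L: in the side view its screw is at (228,235), its elbow at (228,195) and its short end at (246,187). In the top view the screw is at (252,221) and the short end at (255,196). Look-alikes are the green L at side (380,360) / top (415,215), rejected because it is green, and the black clamp at side (265,285), which is not L-shaped and is on the leave-alone list. The crop confirms the dark key standing in the near-right screw, short arm pointing away at a yaw of about -11°.

```bash
cat >> h.py <<'E'
def go(t,yaw=None):
    s=env.state(); p=s["ee_pos"]; y=s["ee_rot"][2]; a=np.radians(y); d=np.array(t)-p
    c,sn=np.cos(a),np.sin(a)
    print("delta m",(np.array([c*d[0]+sn*d[1], sn*d[0]-c*d[1], -d[2]])/1000).round(4),"roll",None if yaw is None else round((y-yaw+180)%360-180,1))
E
python3 -c "
from h import *
go([519,-52,290],79)"
```

```text
delta m [-0.5033  0.5167 -0.0768] roll -2.6
```

```bash
python3 -m pendant '[{"xyz":[0,0,-0.06],"roll":0,"jaw":0},{"xyz":[-0.05,0.05,-0.077],"roll":-2.6,"jaw":0},{"xyz":[-0.09,0.093,-0.077],"roll":-2.6,"jaw":0},{"xyz":[-0.13,0.134,-0.077],"roll":-2.6,"jaw":0},{"xyz":[-0.17,0.175,-0.077],"roll":-2.6,"jaw":0},{"xyz":[-0.21,0.216,-0.077],"roll":-2.6,"jaw":0},{"xyz":[-0.25,0.257,-0.077],"roll":-2.6,"jaw":0},{"xyz":[-0.29,0.298,-0.077],"roll":-2.6,"jaw":0}]'; python3 -c "
from h import *
go([519,-52,290],79)"
```

```text
time_s: 1.1
ee_pos: [357.0, 205.4, 290.8]
ee_rot: [180.0, -0.0, 79.0]
force: [1.6, 0.6, 0.6]
gripper_width: 91.2
delta m [-0.2219  0.2079  0.0008] roll 0.0
```

```bash
python3 -m pendant '[{"xyz":[-0.042,0.04,0],"roll":0,"jaw":0},{"xyz":[-0.084,0.08,0],"roll":0,"jaw":0},{"xyz":[-0.126,0.12,0],"roll":0,"jaw":0},{"xyz":[-0.168,0.16,0],"roll":0,"jaw":0},{"xyz":[-0.205,0.195,0],"roll":0,"jaw":0},{"xyz":[-0.216,0.2045,0],"roll":0,"jaw":0},{"xyz":[-0.216,0.2045,0],"roll":0,"jaw":0},{"xyz":[-0.216,0.2045,0],"roll":0,"jaw":0}]'; python3 - <<'E'
from h import *
go([519,-52,183],79)
for n in("side","top"): cv2.imwrite(f"pics/{n}1.png",env.grab_frame(n)[0])
a=cv2.resize(cv2.imread("pics/side1.png")[120:270,150:320],None,fx=2.5,fy=2.5);b=cv2.resize(cv2.imread("pics/top1.png")[120:270,170:320],None,fx=2.5,fy=2.5)
cv2.imwrite("pics/c1.png",np.hstack([a,b]))
E
```

```text
time_s: 2.1
ee_pos: [515.5, -42.6, 290.9]
ee_rot: [-180.0, -0.0, 79.1]
force: [-0.3, 1.8, -0.1]
gripper_width: 91.2
delta m [-0.0085  0.0052  0.1079] roll 0.1
```

View pics/c1.png

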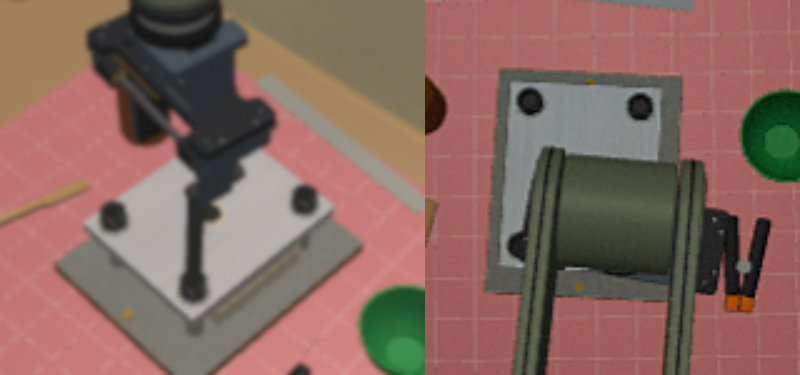

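The crop shows the fingers above the key's elbow (crop 195,190), straddling the short arm. I'll correct the side offset and descend.

```bash
python3 -m pendant '[{"xyz":[-0.0085,0.005,0.0],"roll":0,"jaw":0},{"xyz":[-0.0085,0.005,0.025],"roll":0,"jaw":0},{"xyz":[-0.0085,0.005,0.055],"roll":0,"jaw":0},{"xyz":[-0.0085,0.005,0.085],"roll":0,"jaw":0},{"xyz":[-0.0085,0.005,0.108],"roll":0,"jaw":0},{"xyz":[-0.0085,0.005,0.108],"roll":0,"jaw":0},{"xyz":[-0.0085,0.005,0.108],"roll":0,"jaw":0.5},{"xyz":[-0.0085,0.005,0.108],"roll":0,"jaw":0.7}]' 10; python3 -m pendant '[{"xyz":[0,0,0],"roll":0,"jaw":1},{"xyz":[0,0,0],"roll":0,"jaw":1},{"xyz":[0,0,0],"roll":0,"jaw":1},{"xyz":[0,0,0],"roll":0,"jaw":1},{"xyz":[0,0,0],"roll":0,"jaw":1},{"xyz":[0,0,0],"roll":0,"jaw":1},{"xyz":[0,0,0],"roll":0,"jaw":1},{"xyz":[0,0,0],"roll":0,"jaw":1}]' 10; python3 - <<'E'
from h import *
print(env.state())
for n in("side",): 
    im,d=env.grab_frame(n);cv2.imwrite(f"pics/{n}2.png",im);np.save("side2.npy",d)
    P=pts(n,d); g=im.max(2);k=(g<55)&(P[...,2]>112)&(P[...,2]<160)&(abs(P[...,0]-517)<25)&(abs(P[...,1]+52)<25)
    for z in (118,128,138,148): q=P[k&(abs(P[...,2]-z)<6)]; print(z,len(q),q.mean(0))
E
```

```text
time_s: 3.2
ee_pos: [520.3, -53.2, 184.2]
ee_rot: [179.9, -0.0, 79.0]
force: [0.4, 0.1, 0.4]
gripper_width: 74.2
time_s: 4.2
ee_pos: [519.8, -52.4, 183.0]
ee_rot: [180.0, -0.1, 79.0]
force: [1.4, 4.9, 0.5]
gripper_width: 18.8
{'time_s': 4.2, 'qpos': array([ -7.0741069 ,  14.87526937,  99.27715672,   0.10269454,
        65.82500063, -86.13444869]), 'qvel': array([-0.04159726, -0.17972323, -0.01411932, -0.23173489,  0.08832564,
       -0.0016784 ]), 'effort': array([-2.34810434e+00, -3.67347407e+01, -2.17253101e+01, -1.71158228e+00,
        2.91800816e-01, -7.71989522e-03]), 'ee_pos': array([519.75007683, -52.35849222, 182.98944081]), 'ee_rot': array([ 1.79983829e+02, -9.50109583e-02,  7.90183177e+01]), 'force': array([1.42711818, 4.94207041, 0.4897388 ]), 'torque': array([ 1.19439215, -0.32801763, -0.0328618 ]), 'gripper_width': 18.794020476150695}
118 20 [515.10799799 -53.56850051 118.30043778]
128 15 [515.01605202 -53.67683983 126.78910406]
138 12 [515.38750755 -54.7795408  137.8191567 ]
148 9 [515.40840659 -56.14650997 148.4404407 ]
```

```bash
python3 -m pendant '[{"xyz":[0,0,0],"roll":0,"jaw":1},{"xyz":[0,0,0],"roll":0,"jaw":1},{"xyz":[0,0,0],"roll":0,"jaw":1},{"xyz":[0,0,0],"roll":0,"jaw":1},{"xyz":[0,0,0],"roll":0,"jaw":1},{"xyz":[0,0,0],"roll":0,"jaw":1},{"xyz":[0,0,0],"roll":0,"jaw":1},{"xyz":[0,0,0],"roll":0,"jaw":1}]' 20
```

```text
time_s: 5.25
ee_pos: [519.9, -51.6, 183.0]
ee_rot: [180.0, -0.2, 79.0]
force: [1.9, 6.6, 0.2]
gripper_width: 18.1
```

```bash
python3 -m pendant '[{"xyz":[0.001,0,0],"roll":0,"jaw":1},{"xyz":[0.002,0,0],"roll":0,"jaw":1},{"xyz":[0.003,0,0],"roll":0,"jaw":1},{"xyz":[0.003,0,0],"roll":0,"jaw":1},{"xyz":[0.003,0,0],"roll":0,"jaw":1},{"xyz":[0.003,0,0],"roll":0,"jaw":1},{"xyz":[0.003,0,0],"roll":0,"jaw":1},{"xyz":[0.003,0,0],"roll":0,"jaw":1}]' 20
```

```text
time_s: 6.25
ee_pos: [520.3, -49.2, 182.8]
ee_rot: [180.0, -0.1, 79.0]
force: [1.4, 5.7, -1.0]
gripper_width: 17.1
```

```bash
python3 -m pendant '[{"xyz":[0,0,-0.004],"roll":0,"jaw":1},{"xyz":[0,0,-0.008],"roll":0,"jaw":1},{"xyz":[0,0,-0.012],"roll":0,"jaw":1},{"xyz":[0,0.004,-0.012],"roll":0,"jaw":1},{"xyz":[0,0.010,-0.012],"roll":0,"jaw":1},{"xyz":[0,0.016,-0.011],"roll":0,"jaw":1},{"xyz":[0,0.0214,-0.0095],"roll":0,"jaw":1},{"xyz":[0,0.0214,-0.0095],"roll":0,"jaw":1}]' 20; python3 - <<'E'
from h import *
print(env.state()["torque"])
im,d=env.grab_frame("side");cv2.imwrite(f"pics/side3.png",im)
cv2.imwrite("pics/c3.png",cv2.resize(im[130:270,160:300],None,fx=4,fy=4,interpolation=cv2.INTER_CUBIC))
E
```

```text
time_s: 7.25
ee_pos: [540.1, -52.7, 191.6]
ee_rot: [-179.8, -0.2, 79.0]
force: [0.2, 6.7, -1.3]
gripper_width: 17.1
[ 1.73580541  0.16122238 -0.08513392]
```

View pics/c3.png

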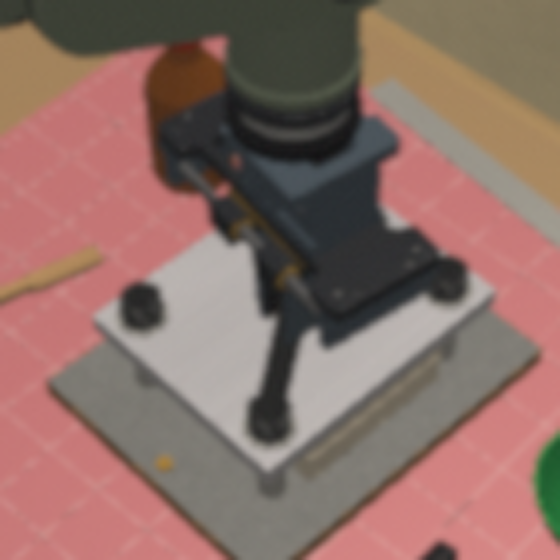

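The key is out to its tip, hinged in the socket (crop 270,405) and leaning with the gripper. I'll continue the arc.

```bash
python3 -m pendant '[{"xyz":[0,0.0115,0.0035],"roll":0,"jaw":1},{"xyz":[0,0.024,0.0095],"roll":0,"jaw":1},{"xyz":[0,0.0345,0.0165],"roll":0,"jaw":1},{"xyz":[0,0.045,0.026],"roll":0,"jaw":1},{"xyz":[0,0.053,0.0355],"roll":0,"jaw":1},{"xyz":[0,0.061,0.047],"roll":0,"jaw":1},{"xyz":[0,0.0645,0.055],"roll":0,"jaw":1},{"xyz":[0,0.0645,0.055],"roll":0,"jaw":1}]' 20; python3 - <<'E'
from h import *
print(env.state()["torque"])
im,d=env.grab_frame("side");cv2.imwrite(f"pics/side4.png",im)
cv2.imwrite("pics/c4.png",cv2.resize(im[130:270,160:300],None,fx=4,fy=4,interpolation=cv2.INTER_CUBIC))
E
```

```text
time_s: 8.3
ee_pos: [608.0, -66.7, 138.4]
ee_rot: [179.6, -0.1, 79.0]
force: [8.1, 3.5, 2.3]
gripper_width: 17.1
[ 0.83302039 -0.93040287 -0.45719952]
```

View pics/c4.png

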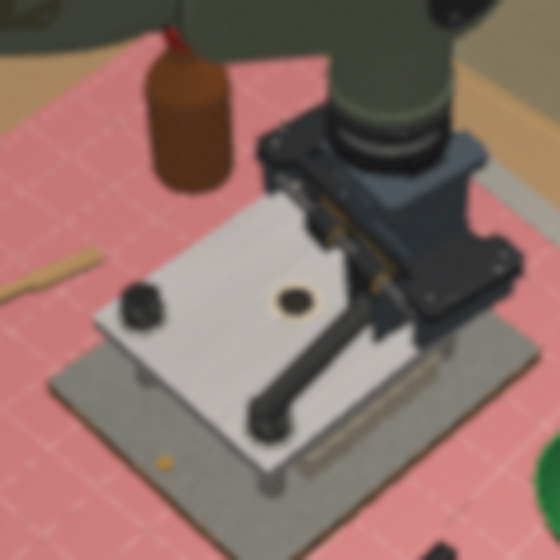

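Tilt is about 65°, hinge still in the socket (crop 268,405). Next I'll carry the key to the plate's far edge and lay the long arm flat on the plate with the short arm hanging outside.

```bash
python3 -m pendant '[{"xyz":[0,0,0],"roll":0,"jaw":1},{"xyz":[0,0,-0.03],"roll":0,"jaw":1},{"xyz":[0,0.005,-0.06],"roll":0,"jaw":1},{"xyz":[0.02,0.03,-0.065],"roll":0,"jaw":1},{"xyz":[0.05,0.06,-0.065],"roll":0,"jaw":1},{"xyz":[0.075,0.09,-0.065],"roll":0,"jaw":1},{"xyz":[0.091,0.117,-0.065],"roll":0,"jaw":1},{"xyz":[0.091,0.117,-0.065],"roll":0,"jaw":1}]' 40; python3 - <<'E'
from h import *
s=env.state();print(s["torque"],s["ee_pos"])
im,d=env.grab_frame("top");cv2.imwrite(f"pics/top5.png",im);im,d=env.grab_frame("side");cv2.imwrite(f"pics/side5.png",im)
E
```

```text
time_s: 9.35
ee_pos: [737.3, 0.3, 199.5]
ee_rot: [-179.8, 0.2, 79.1]
force: [-0.5, 0.0, -3.9]
gripper_width: 17.0
[-0.07465515  0.05319862 -0.01884969] [7.37335596e+02 2.57150235e-01 1.99490841e+02]
```

```bash
python3 -m pendant '[{"xyz":[0,0.003,0.04],"roll":0,"jaw":1},{"xyz":[0,0.003,0.073],"roll":0,"jaw":1},{"xyz":[0,0.003,0.082],"roll":0,"jaw":1},{"xyz":[0,0.003,0.090],"roll":0,"jaw":1},{"xyz":[0,0.003,0.098],"roll":0,"jaw":1},{"xyz":[0,0.003,0.106],"roll":0,"jaw":1},{"xyz":[0,0.003,0.113],"roll":0,"jaw":1},{"xyz":[0,0.003,0.116],"roll":0,"jaw":1}]' 20; python3 - <<'E'
from h import *
s=env.state();print(s["torque"],s["ee_pos"],s["force"])
im,d=env.grab_frame("side");cv2.imwrite(f"pics/side6.png",im)
cv2.imwrite("pics/c6.png",cv2.resize(im[110:250,160:330],None,fx=4,fy=4,interpolation=cv2.INTER_CUBIC))
E
```

```text
time_s: 10.45
ee_pos: [739.3, 0.2, 85.8]
ee_rot: [-180.0, -0.0, 79.0]
force: [2.3, 0.1, -1.4]
gripper_width: 17.1
[ 0.03997439  0.00990086 -0.00243033] [7.39286644e+02 2.30920699e-01 8.57608179e+01] [ 2.30602589  0.10401161 -1.36760672]
```

View pics/c6.png

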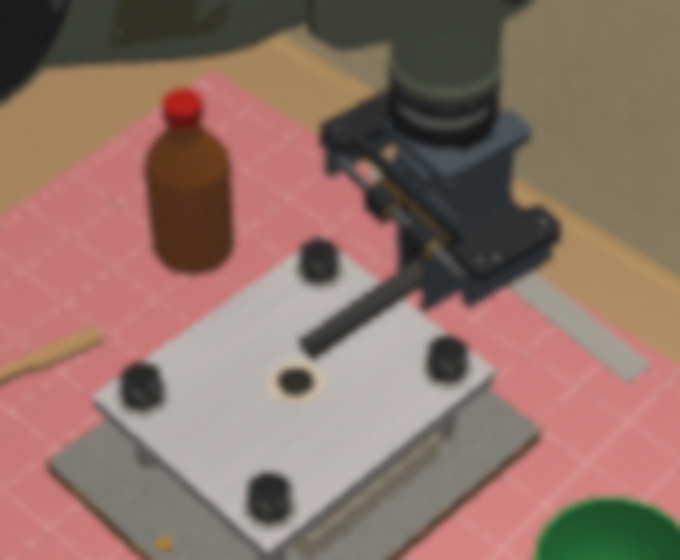

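```bash
python3 -m pendant '[{"xyz":[0,0,0.001],"roll":0,"jaw":1},{"xyz":[0,0,0.002],"roll":0,"jaw":1},{"xyz":[0,0,0.003],"roll":0,"jaw":1},{"xyz":[0,0,0.004],"roll":0,"jaw":1},{"xyz":[0,0,0.005],"roll":0,"jaw":1},{"xyz":[0,0,0.006],"roll":0,"jaw":1},{"xyz":[0,0,0.007],"roll":0,"jaw":1},{"xyz":[0,0,0.007],"roll":0,"jaw":1}]' 15; python3 - <<'E'
from h import *
s=env.state();print(s["torque"],s["ee_pos"],s["force"])
im,d=env.grab_frame("side");np.save("side7.npy",d);cv2.imwrite("pics/side7.png",im)
P=pts("side",d);k=(im.max(2)<60)&(P[...,0]>620)&(P[...,0]<722)&(abs(P[...,1]-10)<32)&(P[...,2]>93)
for x in range(625,725,12):
    q=P[k&(abs(P[...,0]-x)<6)]
    if len(q): print(x,len(q),np.percentile(q[:,2],[50,90]).round(1),q[:,1].mean().round(1))
E
```

```text
time_s: 11.5
ee_pos: [739.4, -0.0, 79.3]
ee_rot: [-180.0, 0.0, 79.0]
force: [0.4, 0.4, -1.9]
gripper_width: 16.8
[-0.01703395 -0.00892629  0.0060186 ] [ 7.39433401e+02 -1.01909673e-02  7.92715048e+01] [ 0.36392201  0.41313684 -1.89104259]
625 4 [107.5 108.7] 13.2
637 10 [105.9 108.2] 14.3
649 9 [105.7 108.4] 11.1
661 9 [106.7 107.4] 10.0
673 8 [106.7 108.1] 6.4
685 6 [108.6 109.4] 4.1
697 61 [180.8 292.9] -6.1
709 239 [261.8 291.6] -1.7
721 69 [197.9 266.2] 5.2
```

```bash
python3 -m pendant '[{"xyz":[0,0,0.001],"roll":0,"jaw":1},{"xyz":[0,0,0.002],"roll":0,"jaw":1},{"xyz":[0,0,0.003],"roll":0,"jaw":1},{"xyz":[0,0,0.003],"roll":0,"jaw":1},{"xyz":[0,0,0.003],"roll":0,"jaw":1},{"xyz":[0,0,0.003],"roll":0,"jaw":1},{"xyz":[0,0,0.003],"roll":0,"jaw":1},{"xyz":[0,0,0.003],"roll":0,"jaw":1}]' 15; python3 - <<'E'
from h import *
s=env.state();print(s["torque"],s["ee_pos"],s["force"])
E
```

```text
time_s: 12.55
ee_pos: [739.4, 0.0, 76.4]
ee_rot: [-180.0, -0.0, 79.0]
force: [0.7, 0.3, -3.4]
gripper_width: 16.5
[-0.01407404  0.00463195 -0.00448671] [7.39439836e+02 4.58369674e-02 7.63752462e+01] [ 0.71477495  0.33212071 -3.41395123]
```

```bash
python3 - <<'E'
from h import *
im,d=env.grab_frame("side");np.save("side8.npy",d);cv2.imwrite("pics/side8.png",im)
P=pts("side",d);k=(im.max(2)<60)&(P[...,0]>610)&(P[...,0]<690)&(abs(P[...,1]-10)<32)&(P[...,2]>93)
q=P[k];v=cv2.fitLine(q.astype(np.float32),cv2.DIST_HUBER,0,.01,.01).ravel();print(len(q),v.round(3),q[:,0].min())
cv2.imwrite("pics/c8.png",cv2.resize(im[130:220,210:310],None,fx=6,fy=6,interpolation=cv2.INTER_CUBIC))
E
```

```text
47 [ 9.69000e-01 -2.38000e-01  6.60000e-02  6.55698e+02  1.03870e+01
  1.05706e+02] 629.3430443599278
```

View pics/c8.png

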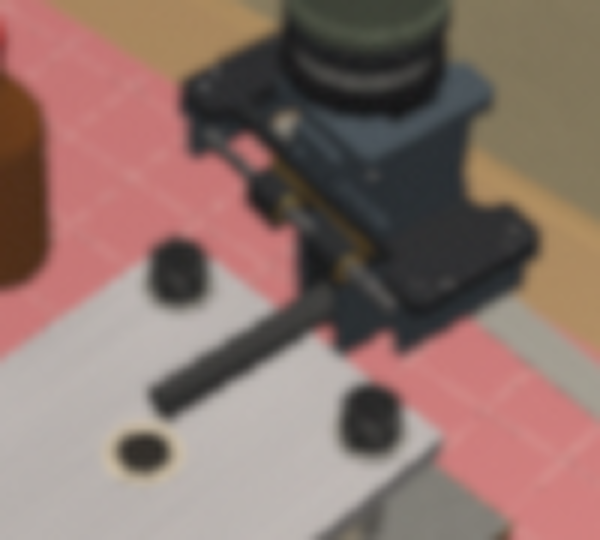

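```bash
python3 -m pendant '[{"xyz":[0,0,0.001],"roll":0,"jaw":1},{"xyz":[0,0,0.002],"roll":0,"jaw":1},{"xyz":[0,0,0.003],"roll":0,"jaw":1},{"xyz":[0,0,0.004],"roll":0,"jaw":1},{"xyz":[0,0,0.004],"roll":0,"jaw":1},{"xyz":[0,0,0.004],"roll":0,"jaw":1},{"xyz":[0,0,0.004],"roll":0,"jaw":1},{"xyz":[0,0,0.004],"roll":0,"jaw":1}]' 15; python3 - <<'E'
from h import *
s=env.state();print(s["torque"],s["ee_pos"],s["force"],s["gripper_width"])
im,d=env.grab_frame("side");cv2.imwrite("pics/side9.png",im)
P=pts("side",d);k=(im.max(2)<60)&(P[...,0]>610)&(P[...,0]<690)&(abs(P[...,1]-10)<32)&(P[...,2]>93)
q=P[k];v=cv2.fitLine(q.astype(np.float32),cv2.DIST_HUBER,0,.01,.01).ravel();print(len(q),v.round(3),q[:,0].min())
E
```

```text
time_s: 13.6
ee_pos: [739.5, 0.0, 72.4]
ee_rot: [-180.0, -0.0, 79.0]
force: [0.8, -0.1, -2.6]
gripper_width: 16.7
[ 0.03870977 -0.01997109 -0.00532393] [7.39470662e+02 3.84515208e-02 7.24253828e+01] [ 0.81518099 -0.08837841 -2.56025106] 16.728025414107634
47 [ 9.72000e-01 -2.34000e-01  2.50000e-02  6.55536e+02  1.00000e+01
  1.05298e+02] 628.6933538754437
```

```bash
python3 -m pendant '[{"xyz":[0,0,0],"roll":0,"jaw":1},{"xyz":[0,0,0],"roll":0,"jaw":1},{"xyz":[0,0,-0.02],"roll":0,"jaw":1},{"xyz":[0,0,-0.05],"roll":0,"jaw":1},{"xyz":[0,0,-0.08],"roll":0,"jaw":1},{"xyz":[0,0,-0.11],"roll":0,"jaw":1},{"xyz":[0,-0.02,-0.12],"roll":0,"jaw":1},{"xyz":[0,-0.05,-0.12],"roll":0,"jaw":1}]' 50; python3 -c "
from h import *
go([475.7,-40.3,170],79)"
```

```text
time_s: 14.65
ee_pos: [690.6, 9.5, 193.0]
ee_rot: [179.9, -0.0, 79.0]
force: [-0.4, 0.6, -3.8]
gripper_width: 16.3
delta m [-0.0898 -0.2014  0.023 ] roll 0.0
```

```bash
python3 -m pendant '[{"xyz":[-0.015,-0.035,0],"roll":0,"jaw":1},{"xyz":[-0.03,-0.07,0],"roll":0,"jaw":1},{"xyz":[-0.05,-0.11,0],"roll":0,"jaw":1},{"xyz":[-0.07,-0.15,0],"roll":0,"jaw":1},{"xyz":[-0.085,-0.19,0.01],"roll":0,"jaw":1},{"xyz":[-0.09,-0.2,0.023],"roll":0,"jaw":1},{"xyz":[-0.09,-0.2,0.023],"roll":0,"jaw":1},{"xyz":[-0.09,-0.2,0.023],"roll":0,"jaw":1}]' 50; python3 - <<'E'
from h import *
print(env.state()["ee_pos"])
for n in("side","top"):
    im,d=env.grab_frame(n);cv2.imwrite(f"pics/{n}10.png",im);np.save(f"{n}10.npy",d)
a=cv2.resize(cv2.imread("pics/side10.png")[160:270,160:270],None,fx=3.6,fy=3.6,interpolation=cv2.INTER_CUBIC);b=cv2.resize(cv2.imread("pics/top10.png")[170:280,200:310],None,fx=3.6,fy=3.6,interpolation=cv2.INTER_CUBIC)
cv2.imwrite("pics/c10.png",np.hstack([a,b]))
E
```

```text
time_s: 15.65
ee_pos: [478.1, -40.7, 170.0]
ee_rot: [179.9, -0.0, 79.0]
force: [-0.1, -1.0, -3.7]
gripper_width: 17.1
[478.07758571 -40.72614932 170.00611043]
```

View pics/c10.png

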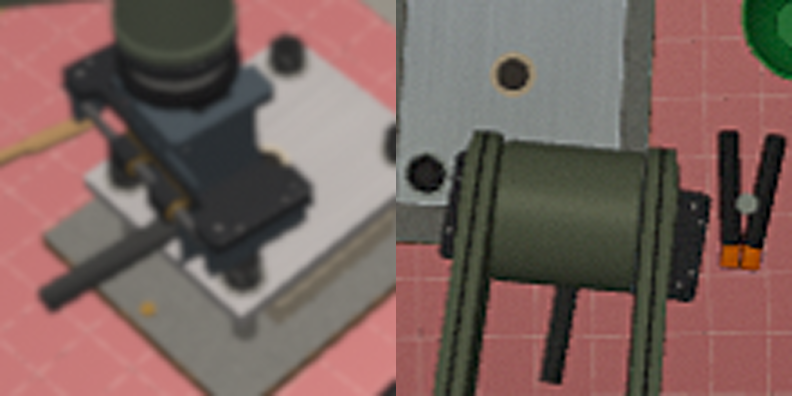

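```bash
python3 - <<'E'
from h import *
u=np.array([.982,-.191]);v=np.array([.191,.982])
C={"top":(518.7,-49.9),"side":(515.5,-52.3)}
for n,(x0,y0,x1,y1) in {"top":(232,255,262,285),"side":(165,222,208,252)}.items():
    im=cv2.imread(f"pics/{n}10.png");d=np.load(f"{n}10.npy");P=pts(n,d)
    m=np.zeros(d.shape,bool);m[y0:y1,x0:x1]=im[y0:y1,x0:x1].max(2)<(62 if n=="side" else 75)
    m&=(P[...,2]>150)&(P[...,2]<240)
    q=P[m]; uu=q[:,:2]@u;vv=q[:,:2]@v
    print(n,m.sum(),"umin",np.sort(uu)[:6].round(1))
    for a in range(int(uu.min()),int(uu.max()),8):
        t=q[(uu>=a)&(uu<a+8)]
        if len(t):print(a+4,len(t),"z",np.percentile(t[:,2],[10,50,90]).round(1),"v",(t[:,:2]@v).mean().round(1))
    print("screw u,v",np.array(C[n])@u,np.array(C[n])@v)
p=env.state()["ee_pos"][:2];print("tool",p@u,p@v)
E
```

```text
top 122 umin [364.6 365.3 365.3 365.8 366.8 366.8]
368 16 z [199.8 202.8 207.4] v 48.4
376 17 z [200.8 204.4 207.7] v 48.4
384 18 z [200.9 203.8 207.6] v 49.0
392 17 z [201.2 204.7 207.1] v 48.6
400 16 z [201.9 203.9 207.1] v 48.7
408 19 z [200.3 205.2 208.1] v 48.4
416 15 z [202.  204.1 207. ] v 48.5
424 4 z [201.3 203.5 204.7] v 45.4
screw u,v 518.8943 50.06990000000001
side 150 umin [366.7 366.8 367.4 367.9 368.6 369. ]
370 14 z [198.2 202.1 204.4] v 46.0
378 15 z [198.3 203.  205.8] v 46.4
386 14 z [199.3 201.6 204.8] v 45.6
394 17 z [199.  202.  203.7] v 45.6
402 14 z [196.8 202.  204.4] v 45.3
410 13 z [199.4 201.  204.2] v 45.0
418 13 z [197.5 201.  204.2] v 44.9
426 12 z [198.4 201.2 205.2] v 44.7
434 10 z [199.6 202.5 204.3] v 44.3
442 10 z [195.7 201.4 205.1] v 44.4
450 10 z [197.9 200.4 203.8] v 44.2
458 8 z [199.7 203.2 204.4] v 45.5
screw u,v 516.2103 47.1019
tool 477.3763538156015 51.39647658364348
```

```bash
python3 - <<'E'
from h import *
u=np.array([.982,-.191]);v=np.array([.191,.982])
for n in("top","side"):
    im=cv2.imread(f"pics/{n}0.png");P=pts(n,np.load(f"{n}0.npy")); c=[]
    for h in((692,66),(685,-62),(525,77)):
        k=(im.max(2)<60)&(np.hypot(P[...,0]-h[0],P[...,1]-h[1])<22)&(P[...,2]>106)&(P[...,2]<118)
        uv=np.argwhere(k)[:,::-1]; q=onz(n,uv,110)[:,:2]
        c.append((q.min(0)+q.max(0))/2); print(n,k.sum(),q.mean(0).round(1),c[-1].round(1), np.ptp(q,axis=0).round(0))
        c[-1]=q.mean(0)
    D=c[2]+c[1]-c[0];print("D",D,"u,v",D@u,D@v)
    D2=c[0]+ (c[2]-c[0]) ; 
# long end edges now, by plane at bar top
for n,z in(("top",204),):
    im=cv2.imread(f"pics/{n}10.png").max(2).astype(float)
    for t in (-3,0,3):
        us=np.arange(345,390,1.); X=np.array([list(a*u+(48.5+t)*v)+[z] for a in us]); p=px(n,X).astype(np.float32)
        val=cv2.remap(im.astype(np.float32),p[:,:1],p[:,1:],cv2.INTER_LINEAR).ravel()
        h=(val.max()+val.min())/2; i=np.where(val>h)[0].max(); print("edge u",us[i]+ (val[i]-h)/(val[i]-val[i+1]))
    for a in (380,400,415):
        vs=np.arange(30,68,1.);X=np.array([list(a*u+b*v)+[z] for b in vs]);p=px(n,X).astype(np.float32)
        val=cv2.remap(im.astype(np.float32),p[:,:1],p[:,1:],cv2.INTER_LINEAR).ravel();h=(val.max()+val.min())/2;w=vs[val<h];print("v mid",w.min(),w.max(),w.mean())
E
```

```text
top 38 [696.1  68.7] [697.   69.5] [27. 23.]
top 36 [686.7 -59.4] [687.7 -60.2] [24. 26.]
top 43 [527.1  79.6] [527.9  80. ] [26. 26.]
D [517.59461817 -48.47003473] u,v 517.5356916802908 51.26299797045179
side 26 [691.8  64.6] [692.3  66.6] [27. 27.]
side 30 [684.7 -63.6] [685.5 -61.7] [26. 22.]
side 36 [524.4  76.5] [525.   77.5] [26. 25.]
D [517.32694552 -51.66309613] u,v 517.8827118644826 48.07628619394037
edge u 363.53531873226166
edge u 363.42560601234436
edge u 364.1099532917142
v mid 41.0 57.0 49.0
v mid 41.0 56.0 48.5
v mid 42.0 57.0 49.5
```

```bash
python3 -m pendant '[{"xyz":[0.0016,0.002,0],"roll":0,"jaw":1},{"xyz":[0.0016,0.002,0.01],"roll":0,"jaw":1},{"xyz":[0.0016,0.002,0.02],"roll":0,"jaw":1},{"xyz":[0.0016,0.002,0.025],"roll":0,"jaw":1},{"xyz":[0.0016,0.002,0.027],"roll":0,"jaw":1},{"xyz":[0.0016,0.002,0.028],"roll":0,"jaw":1},{"xyz":[0.0016,0.002,0.029],"roll":0,"jaw":1},{"xyz":[0.0016,0.002,0.03],"roll":0,"jaw":1}]' 50; python3 -m pendant '[{"xyz":[0,0,0.0005],"roll":0,"jaw":1},{"xyz":[0,0,0.001],"roll":0,"jaw":1},{"xyz":[0,0,0.0015],"roll":0,"jaw":1},{"xyz":[0,0,0.002],"roll":0,"jaw":1},{"xyz":[0,0,0.002],"roll":0,"jaw":1},{"xyz":[0,0,0.002],"roll":0,"jaw":1},{"xyz":[0,0,0.002],"roll":0,"jaw":1},{"xyz":[0,0,0.002],"roll":0,"jaw":1}]'
```

```text
time_s: 16.75
ee_pos: [479.4, -39.6, 139.6]
ee_rot: [180.0, -0.0, 79.0]
force: [0.0, -0.4, -4.3]
gripper_width: 16.8
time_s: 17.75
ee_pos: [479.3, -39.6, 137.4]
ee_rot: [180.0, -0.0, 79.0]
force: [0.1, -0.2, -4.3]
gripper_width: 16.4
```

```bash
python3 -m pendant '[{"xyz":[0,0,0.0005],"roll":0,"jaw":1},{"xyz":[0,0,0.001],"roll":0,"jaw":1},{"xyz":[0,0,0.0015],"roll":0,"jaw":1},{"xyz":[0,0,0.002],"roll":0,"jaw":1},{"xyz":[0,0,0.0025],"roll":0,"jaw":1},{"xyz":[0,0,0.0025],"roll":0,"jaw":1},{"xyz":[0,0,0.0025],"roll":0,"jaw":1},{"xyz":[0,0,0.0025],"roll":0,"jaw":1}]'
```

```text
time_s: 18.75
ee_pos: [479.3, -39.6, 135.0]
ee_rot: [180.0, -0.0, 79.0]
force: [-0.4, 0.0, -4.0]
gripper_width: 16.8
```

```bash
python3 -m pendant '[{"xyz":[0,0,0.0005],"roll":0,"jaw":1},{"xyz":[0,0,0.001],"roll":0,"jaw":1},{"xyz":[0,0,0.0015],"roll":0,"jaw":1},{"xyz":[0,0,0.002],"roll":0,"jaw":1},{"xyz":[0,0,0.0025],"roll":0,"jaw":1},{"xyz":[0,0,0.0025],"roll":0,"jaw":1},{"xyz":[0,0,0.0025],"roll":0,"jaw":1},{"xyz":[0,0,0.0025],"roll":0,"jaw":1}]'; python3 - <<'E'
from h import *
im,d=env.grab_frame("side");cv2.imwrite("pics/side11.png",im)
P=pts("side",d);m=np.zeros(d.shape,bool);m[220:270,165:215]=im[220:270,165:215].max(2)<62
m&=(P[...,2]>125)&(P[...,2]<200);q=P[m]
v=cv2.fitLine(q.astype(np.float32),cv2.DIST_HUBER,0,.01,.01).ravel();print(m.sum(),v.round(3),np.percentile(q[:,2],[50,90,95]))
E
```

```text
time_s: 19.75
ee_pos: [479.5, -39.6, 132.9]
ee_rot: [179.9, -0.0, 79.0]
force: [-1.5, 0.5, 5.6]
gripper_width: 16.7
161 [ 9.73000e-01 -2.32000e-01 -7.00000e-03  4.13804e+02 -3.33440e+01
  1.64587e+02] [164.73958187 167.86821566 168.72471869]
```

```bash
python3 -m pendant '[{"xyz":[0,0.0005,0],"roll":0,"jaw":1},{"xyz":[0,0.001,0],"roll":0,"jaw":1},{"xyz":[0,0.0015,0],"roll":0,"jaw":1},{"xyz":[0,0.0015,0],"roll":0,"jaw":1},{"xyz":[0,0.0015,0],"roll":0,"jaw":1},{"xyz":[0,0.0015,0],"roll":0,"jaw":1},{"xyz":[0,0.0015,0],"roll":0,"jaw":1},{"xyz":[0,0.0015,0],"roll":0,"jaw":1}]'
```

```text
time_s: 20.8
ee_pos: [479.8, -39.7, 132.9]
ee_rot: [-179.9, -0.0, 79.0]
force: [-3.9, 0.9, 7.8]
gripper_width: 16.4
```

```bash
python3 -m pendant '[{"xyz":[0,-0.0005,0],"roll":0,"jaw":1},{"xyz":[0,-0.001,0],"roll":0,"jaw":1},{"xyz":[0,-0.0015,0],"roll":0,"jaw":1},{"xyz":[-0.0005,-0.0015,0],"roll":0,"jaw":1},{"xyz":[-0.001,-0.0015,0],"roll":0,"jaw":1},{"xyz":[-0.0015,-0.0015,0],"roll":0,"jaw":1},{"xyz":[-0.0015,-0.0015,0],"roll":0,"jaw":1},{"xyz":[-0.0015,-0.0015,0],"roll":0,"jaw":1}]'
```

```text
time_s: 21.8
ee_pos: [479.5, -40.1, 132.9]
ee_rot: [179.9, -0.1, 79.0]
force: [-0.8, 3.4, 5.4]
gripper_width: 16.4
```

```bash
python3 -m pendant '[{"xyz":[0.0005,0,-0.001],"roll":0,"jaw":1},{"xyz":[0.001,0,-0.002],"roll":0,"jaw":1},{"xyz":[0.0015,0,-0.0025],"roll":0,"jaw":1},{"xyz":[0.0025,0,-0.0025],"roll":0,"jaw":1},{"xyz":[0.0035,0,-0.0025],"roll":0,"jaw":1},{"xyz":[0.0035,0,-0.0025],"roll":0,"jaw":1},{"xyz":[0.0035,0,-0.0025],"roll":0,"jaw":1},{"xyz":[0.0035,0,-0.0025],"roll":0,"jaw":1}]'; python3 -m pendant '[{"xyz":[-0.001,0,0],"roll":0,"jaw":1},{"xyz":[-0.002,0,0],"roll":0,"jaw":1},{"xyz":[-0.003,0,0],"roll":0,"jaw":1},{"xyz":[-0.004,0,0],"roll":0,"jaw":1},{"xyz":[-0.004,0,0],"roll":0,"jaw":1},{"xyz":[-0.004,0,0],"roll":0,"jaw":1},{"xyz":[-0.004,0,0],"roll":0,"jaw":1},{"xyz":[-0.004,0,0],"roll":0,"jaw":1}]'
```

```text
time_s: 22.8
ee_pos: [479.1, -37.6, 134.9]
ee_rot: [-179.9, 0.0, 79.0]
force: [0.1, -0.0, -2.7]
gripper_width: 16.6
time_s: 23.8
ee_pos: [478.9, -41.6, 134.9]
ee_rot: [180.0, 0.0, 79.0]
force: [-0.1, -0.1, -3.5]
gripper_width: 16.7
```

```bash
python3 -m pendant '[{"xyz":[0.0019,0,0.001],"roll":0,"jaw":1},{"xyz":[0.0019,0,0.0022],"roll":0,"jaw":1},{"xyz":[0.0019,0.001,0.0024],"roll":0,"jaw":1},{"xyz":[0.0019,0.002,0.0026],"roll":0,"jaw":1},{"xyz":[0.0019,0.003,0.0028],"roll":0,"jaw":1},{"xyz":[0.0019,0.004,0.003],"roll":0,"jaw":1},{"xyz":[0.0019,0.005,0.003],"roll":0,"jaw":1},{"xyz":[0.0019,0.005,0.003],"roll":0,"jaw":1}]'
```

```text
time_s: 24.8
ee_pos: [482.0, -40.2, 130.9]
ee_rot: [-179.7, -0.0, 79.0]
force: [-5.4, 1.9, -1.4]
gripper_width: 16.9
```

It dropped in: z passed below the contact height and there is now a lateral reaction. I'll relax the side load and feed down.

```bash
python3 -m pendant '[{"xyz":[0,-0.001,0],"roll":0,"jaw":1},{"xyz":[0,-0.0018,0.001],"roll":0,"jaw":1},{"xyz":[0,-0.0018,0.002],"roll":0,"jaw":1},{"xyz":[0,-0.0018,0.003],"roll":0,"jaw":1},{"xyz":[0,-0.0018,0.004],"roll":0,"jaw":1},{"xyz":[0,-0.0018,0.004],"roll":0,"jaw":1},{"xyz":[0,-0.0018,0.004],"roll":0,"jaw":1},{"xyz":[0,-0.0018,0.004],"roll":0,"jaw":1}]'
```

```text
time_s: 25.8
ee_pos: [481.8, -40.1, 127.7]
ee_rot: [-179.9, -0.0, 79.0]
force: [-5.1, 1.1, -1.7]
gripper_width: 16.9
```

```bash
python3 -m pendant '[{"xyz":[0,-0.0005,0.001],"roll":0,"jaw":1},{"xyz":[0,-0.001,0.002],"roll":0,"jaw":1},{"xyz":[0,-0.001,0.003],"roll":0,"jaw":1},{"xyz":[0,-0.001,0.004],"roll":0,"jaw":1},{"xyz":[0,-0.001,0.005],"roll":0,"jaw":1},{"xyz":[0,-0.001,0.005],"roll":0,"jaw":1},{"xyz":[0,-0.001,0.005],"roll":0,"jaw":1},{"xyz":[0,-0.001,0.005],"roll":0,"jaw":1}]'
```

```text
time_s: 26.8
ee_pos: [481.6, -40.1, 122.8]
ee_rot: [180.0, -0.0, 79.0]
force: [-2.2, 0.3, -4.8]
gripper_width: 16.9
```

```bash
python3 -m pendant '[{"xyz":[0,-0.0005,0.001],"roll":0,"jaw":1},{"xyz":[0,-0.0005,0.002],"roll":0,"jaw":1},{"xyz":[0,-0.0005,0.003],"roll":0,"jaw":1},{"xyz":[0,-0.0005,0.0038],"roll":0,"jaw":1},{"xyz":[0,-0.0005,0.0044],"roll":0,"jaw":1},{"xyz":[0,-0.0005,0.0044],"roll":0,"jaw":1},{"xyz":[0,-0.0005,0.0044],"roll":0,"jaw":1},{"xyz":[0,-0.0005,0.0044],"roll":0,"jaw":1}]'
```

```text
time_s: 27.8
ee_pos: [481.3, -40.1, 120.5]
ee_rot: [179.9, -0.0, 79.0]
force: [-5.9, 0.7, 11.2]
gripper_width: 16.3
```

```bash
python3 -m pendant '[{"xyz":[0,0,-0.001],"roll":0,"jaw":0.5},{"xyz":[0,0,-0.001],"roll":0,"jaw":0.5},{"xyz":[0,0,-0.001],"roll":0,"jaw":0.5},{"xyz":[0,0,-0.001],"roll":0,"jaw":0.5},{"xyz":[0,-0.02,-0.001],"roll":0,"jaw":0.5},{"xyz":[0,-0.05,0.0],"roll":0,"jaw":0.5},{"xyz":[0,-0.079,0.003],"roll":0,"jaw":0.5},{"xyz":[0,-0.079,0.003],"roll":0,"jaw":0.5}]' 25; python3 - <<'E'
from h import *
print(env.state()["force"])
for n in("side","top"):
    im,d=env.grab_frame(n);cv2.imwrite(f"pics/{n}12.png",im);np.save(f"{n}12.npy",d)
a=cv2.resize(cv2.imread("pics/side12.png")[160:280,140:260],None,fx=3.3,fy=3.3,interpolation=cv2.INTER_CUBIC);b=cv2.resize(cv2.imread("pics/top12.png")[180:300,200:320],None,fx=3.3,fy=3.3,interpolation=cv2.INTER_CUBIC)
cv2.imwrite("pics/c12.png",np.hstack([a,b]))
E
```

```text
time_s: 28.8
ee_pos: [401.4, -24.7, 115.2]
ee_rot: [-179.9, 0.0, 79.1]
force: [1.0, 0.7, 0.4]
gripper_width: 45.7
[1.00057569 0.67655763 0.35374354]
```

View pics/c12.png

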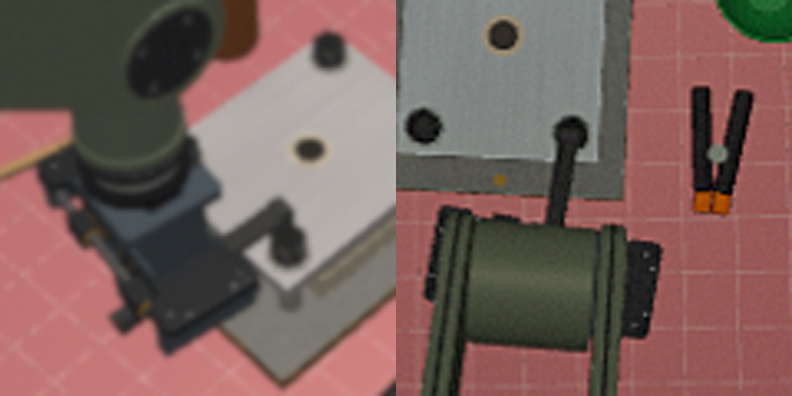

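The key stands with its short arm in the screw (side crop 287,245), long arm toward the robot between the open fingers. I'll regrip and raise the arm level.

```bash
python3 -m pendant '[{"xyz":[0,0,0],"roll":0,"jaw":1},{"xyz":[0,0,0],"roll":0,"jaw":1},{"xyz":[0,0,0],"roll":0,"jaw":1},{"xyz":[0,0,0],"roll":0,"jaw":1},{"xyz":[0,0,0],"roll":0,"jaw":1},{"xyz":[0,0,0],"roll":0,"jaw":1},{"xyz":[0,0,0],"roll":0,"jaw":1},{"xyz":[0,0,0],"roll":0,"jaw":1}]' 20; python3 -m pendant '[{"xyz":[0,0,-0.003],"roll":0,"jaw":1},{"xyz":[0,0,-0.006],"roll":0,"jaw":1},{"xyz":[0,0,-0.009],"roll":0,"jaw":1},{"xyz":[0,0,-0.012],"roll":0,"jaw":1},{"xyz":[0,0,-0.014],"roll":0,"jaw":1},{"xyz":[0,0,-0.014],"roll":0,"jaw":1},{"xyz":[0,0,-0.014],"roll":0,"jaw":1},{"xyz":[0,0,-0.014],"roll":0,"jaw":1}]' 20; python3 - <<'E'
from h import *
im,d=env.grab_frame("top");cv2.imwrite("pics/top13.png",im);P=pts("top",d)
m=np.zeros(d.shape,bool);m[215:252,235:265]=im[215:252,235:265].max(2)<75
m&=(P[...,2]>125)&(P[...,2]<185);q=P[m]
w=cv2.fitLine(q.astype(np.float32),cv2.DIST_HUBER,0,.01,.01).ravel();print(m.sum(),w.round(3),np.degrees(np.arctan2(w[1],w[0])),q[:,0].max())
E
```

```text
time_s: 29.9
ee_pos: [403.7, -25.0, 115.6]
ee_rot: [179.9, -0.0, 79.0]
force: [3.0, -0.7, -1.6]
gripper_width: 16.8
time_s: 30.9
ee_pos: [407.2, -25.6, 130.2]
ee_rot: [179.5, -0.0, 79.0]
force: [10.1, -2.2, -7.5]
gripper_width: 16.8
190 [ 9.86000e-01 -1.69000e-01 -1.10000e-02  4.85383e+02 -4.26500e+01
  1.57715e+02] -9.707447 528.0493061408276
```

```bash
python3 -m pendant '[{"xyz":[0,0.003,0],"roll":0,"jaw":1},{"xyz":[0.006,0.0032,0],"roll":3,"jaw":1},{"xyz":[0.014,0.0038,0],"roll":7,"jaw":1},{"xyz":[0.0218,0.0051,0],"roll":11,"jaw":1},{"xyz":[0.0296,0.0069,0],"roll":15,"jaw":1},{"xyz":[0.0373,0.0092,0],"roll":19,"jaw":1},{"xyz":[0.0447,0.0121,0],"roll":23,"jaw":1},{"xyz":[0.0484,0.0137,0],"roll":25,"jaw":1}]' 25; cat >> h.py <<'E'
def lev(C=(520,-47.6)):
    s=env.state();d=s["ee_pos"][:2]-np.array(C);r=np.hypot(*d);f=s["force"][:2];e=d/r;t=np.array([e[1],-e[0]])
    print("phi",np.degrees(np.arctan2(d[1],d[0])).round(2),"r",r.round(1),"yaw+90",(s["ee_rot"][2]+90).round(2),"F out",(f@e).round(1),"F cw",(f@t).round(1),"tq",s["torque"].round(2),"z",s["ee_pos"][2].round(1),s["force"][2].round(1),s["gripper_width"].round(1))
E
python3 -c "
from h import *
lev()"
```

```text
time_s: 31.95
ee_pos: [426.3, 18.8, 129.6]
ee_rot: [179.9, 0.1, 54.1]
force: [2.7, -5.3, -2.9]
gripper_width: 16.4Traceback (most recent call last):
  File "<string>", line 3, in <module>
    lev()
    ~~~^^
  File "h.py", line 32, in lev
    print("phi",np.degrees(np.arctan2(d[1],d[0])).round(2),"r",r.round(1),"yaw+90",(s["ee_rot"][2]+90).round(2),"F out",(f@e).round(1),"F cw",(f@t).round(1),"tq",s["torque"].round(2),"z",s["ee_pos"][2].round(1),s["force"][2].round(1),s["gripper_width"].round(1))
                                                                                                                                                                                                                                          ^^^^^^^^^^^^^^^^^^^^^^^^
AttributeError: 'float' object has no attribute 'round'
```

```bash
sed -i 's/,s\["gripper_width"\].round(1))/)/' h.py; python3 -m pendant '[{"xyz":[0.004,0.0015,0],"roll":2,"jaw":1},{"xyz":[0.01,0.0019,0],"roll":5,"jaw":1},{"xyz":[0.018,0.003,0],"roll":9,"jaw":1},{"xyz":[0.0258,0.0045,0],"roll":13,"jaw":1},{"xyz":[0.0335,0.0065,0],"roll":17,"jaw":1},{"xyz":[0.041,0.0092,0],"roll":21,"jaw":1},{"xyz":[0.0484,0.0122,0],"roll":25,"jaw":1},{"xyz":[0.0484,0.0122,0],"roll":25,"jaw":1}]' 25; 
python3 - <<'E'
from h import *
lev()
im,d=env.grab_frame("top");cv2.imwrite("pics/top14.png",im);im,d=env.grab_frame("side");cv2.imwrite("pics/side14.png",im)
E
```

```text
time_s: 32.95
ee_pos: [462.9, 51.7, 129.3]
ee_rot: [-180.0, 0.2, 29.2]
force: [-1.6, -0.7, 0.7]
gripper_width: 16.7
phi 119.89 r 114.5 yaw+90 119.16 F out 0.2 F cw -1.7 tq [-0.45  0.21  0.34] z 129.3 0.7
```

```bash
python3 -m pendant '[{"xyz":[0.004,0,0],"roll":2,"jaw":1},{"xyz":[0.01,0.0004,0],"roll":5,"jaw":1},{"xyz":[0.018,0.0014,0],"roll":9,"jaw":1},{"xyz":[0.0258,0.003,0],"roll":13,"jaw":1},{"xyz":[0.0335,0.005,0],"roll":17,"jaw":1},{"xyz":[0.041,0.0076,0],"roll":21,"jaw":1},{"xyz":[0.0484,0.0107,0],"roll":25,"jaw":1},{"xyz":[0.0484,0.0107,0],"roll":25,"jaw":1}]' 25; 
python3 - <<'E'
from h import *
lev()
E
```

```text
time_s: 34.05
ee_pos: [510.4, 65.9, 129.1]
ee_rot: [-180.0, 0.2, 4.1]
force: [-3.4, -0.5, 1.5]
gripper_width: 16.7
phi 94.84 r 113.9 yaw+90 94.08 F out -0.2 F cw -3.4 tq [-0.36  0.63  0.12] z 129.1 1.5
```

```bash
python3 -m pendant '[{"xyz":[0.004,0,0],"roll":2,"jaw":1},{"xyz":[0.008,0.0003,0],"roll":4,"jaw":1},{"xyz":[0.012,0.0006,0],"roll":6,"jaw":1},{"xyz":[0.016,0.0011,0],"roll":8,"jaw":1},{"xyz":[0.020,0.0017,0],"roll":10,"jaw":1},{"xyz":[0.024,0.0025,0],"roll":12,"jaw":1},{"xyz":[0.024,0.0025,0],"roll":12,"jaw":1},{"xyz":[0.024,0.0025,0],"roll":12,"jaw":1}]' 25; python3 -c "
from h import *
lev()"
python3 -m pendant '[{"xyz":[0.002,0,0],"roll":1,"jaw":1},{"xyz":[0.004,0,0],"roll":2,"jaw":1},{"xyz":[0.006,0.0002,0],"roll":3,"jaw":1},{"xyz":[0.008,0.0003,0],"roll":4,"jaw":1},{"xyz":[0.010,0.0004,0],"roll":5,"jaw":1},{"xyz":[0.012,0.0006,0],"roll":6,"jaw":1},{"xyz":[0.012,0.0006,0],"roll":6,"jaw":1},{"xyz":[0.012,0.0006,0],"roll":6,"jaw":1}]' 25; python3 -c "
from h import *
lev()"
```

```text
time_s: 35.05
ee_pos: [534.8, 65.1, 129.1]
ee_rot: [180.0, 0.2, -8.1]
force: [-5.0, -1.2, -0.4]
gripper_width: 16.9
phi 82.53 r 113.7 yaw+90 81.93 F out -1.9 F cw -4.8 tq [-0.43  1.19 -0.01] z 129.1 -0.4
time_s: 36.05
ee_pos: [546.3, 62.8, 129.0]
ee_rot: [179.9, 0.2, -14.1]
force: [-5.5, -1.0, 0.9]
gripper_width: 16.7
phi 76.58 r 113.5 yaw+90 75.94 F out -2.3 F cw -5.1 tq [-0.42  1.23  0.05] z 129.0 0.9
```

```bash
python3 -m pendant '[{"xyz":[0.001,0,0],"roll":0.5,"jaw":1},{"xyz":[0.002,0,0],"roll":1,"jaw":1},{"xyz":[0.004,0,0],"roll":2,"jaw":1},{"xyz":[0.006,0.0002,0],"roll":3,"jaw":1},{"xyz":[0.008,0.0003,0],"roll":4,"jaw":1},{"xyz":[0.008,0.0003,0],"roll":4,"jaw":1},{"xyz":[0.008,0.0003,0],"roll":4,"jaw":1},{"xyz":[0.008,0.0003,0],"roll":4,"jaw":1}]' 25; python3 -c "
from h import *
lev()"
```

```text
time_s: 37.05
ee_pos: [553.8, 60.7, 128.8]
ee_rot: [179.9, 0.2, -18.0]
force: [-5.8, -1.0, -0.6]
gripper_width: 16.9
phi 72.66 r 113.5 yaw+90 71.97 F out -2.7 F cw -5.2 tq [-0.26  1.24  0.18] z 128.8 -0.6
```

```bash
python3 -m pendant '[{"xyz":[0.001,0,0],"roll":0.5,"jaw":1},{"xyz":[0.002,0,0],"roll":1,"jaw":1},{"xyz":[0.003,0,0],"roll":1.5,"jaw":1},{"xyz":[0.004,0,0],"roll":2,"jaw":1},{"xyz":[0.005,0.0001,0],"roll":2.5,"jaw":1},{"xyz":[0.006,0.0002,0],"roll":3,"jaw":1},{"xyz":[0.006,0.0002,0],"roll":3,"jaw":1},{"xyz":[0.006,0.0002,0],"roll":3,"jaw":1}]' 25; python3 -c "
from h import *
lev()"
```

```text
time_s: 38.05
ee_pos: [559.4, 58.8, 128.7]
ee_rot: [179.9, 0.2, -21.0]
force: [-5.0, -0.7, -0.9]
gripper_width: 17.0
phi 69.71 r 113.5 yaw+90 68.98 F out -2.4 F cw -4.4 tq [-0.23  1.26  0.31] z 128.7 -0.9
```

```bash
python3 -m pendant '[{"xyz":[0.001,0,0],"roll":0.5,"jaw":1},{"xyz":[0.002,0,0],"roll":1,"jaw":1},{"xyz":[0.003,0,0],"roll":1.5,"jaw":1},{"xyz":[0.004,0,0],"roll":2,"jaw":1},{"xyz":[0.005,0.0001,0],"roll":2.5,"jaw":1},{"xyz":[0.005,0.0001,0],"roll":2.5,"jaw":1},{"xyz":[0.005,0.0001,0],"roll":2.5,"jaw":1},{"xyz":[0.005,0.0001,0],"roll":2.5,"jaw":1}]' 25; python3 -c "
from h import *
lev()"
```

```text
time_s: 39.05
ee_pos: [564.0, 56.9, 128.6]
ee_rot: [179.9, 0.2, -23.5]
force: [-5.3, 0.7, -1.0]
gripper_width: 17.1
phi 67.2 r 113.4 yaw+90 66.48 F out -1.4 F cw -5.2 tq [-0.18  1.35  0.32] z 128.6 -1.0
```

```bash
python3 -m pendant '[{"xyz":[0.001,0,0],"roll":0.5,"jaw":1},{"xyz":[0.002,0,0],"roll":1,"jaw":1},{"xyz":[0.003,0,0],"roll":1.5,"jaw":1},{"xyz":[0.004,0,0],"roll":2,"jaw":1},{"xyz":[0.004,0,0],"roll":2,"jaw":1},{"xyz":[0.004,0,0],"roll":2,"jaw":1},{"xyz":[0.004,0,0],"roll":2,"jaw":1},{"xyz":[0.004,0,0],"roll":2,"jaw":1}]' 25; python3 -c "
from h import *
lev()"
```

```text
time_s: 40.05
ee_pos: [567.3, 55.5, 128.4]
ee_rot: [179.9, 0.3, -25.5]
force: [-5.8, 0.6, -2.4]
gripper_width: 16.7
phi 65.37 r 113.4 yaw+90 64.52 F out -1.9 F cw -5.6 tq [0.04 1.36 0.5 ] z 128.4 -2.4
```

Moment has climbed from 0.54 through 0.81 and 0.91 to 1.13 N m over the last 17°, beyond the running friction, so the screw is solid. I'll ease off the load, lower the arm to its droop and release.

```bash
python3 -m pendant '[{"xyz":[0,0,0],"roll":0,"jaw":1},{"xyz":[-0.006,0.0002,0],"roll":-3,"jaw":1},{"xyz":[-0.012,0.0006,0],"roll":-6,"jaw":1},{"xyz":[-0.018,0.0014,0],"roll":-9,"jaw":1},{"xyz":[-0.0236,0.0025,0],"roll":-12,"jaw":1},{"xyz":[-0.0236,0.0025,0.003],"roll":-12,"jaw":1},{"xyz":[-0.0236,0.0025,0.006],"roll":-12,"jaw":1},{"xyz":[-0.0236,0.0025,0.009],"roll":-12,"jaw":1}]' 25; python3 -c "
from h import *
lev()"
```

```text
time_s: 41.05
ee_pos: [548.1, 65.1, 121.6]
ee_rot: [-179.7, -0.1, -13.7]
force: [-4.1, 6.7, 7.6]
gripper_width: 16.7
phi 76.0 r 116.2 yaw+90 76.33 F out 5.5 F cw -5.6 tq [ 0.86  0.96 -0.35] z 121.6 7.6
```

```bash
python3 -m pendant '[{"xyz":[-0.003,0,0],"roll":-1,"jaw":0.9},{"xyz":[-0.003,0,0],"roll":-1,"jaw":0.6},{"xyz":[-0.003,0,0],"roll":-1,"jaw":0.6},{"xyz":[-0.003,0,0],"roll":-1,"jaw":0.6},{"xyz":[-0.003,0,0],"roll":-1,"jaw":0.6},{"xyz":[-0.003,0,0],"roll":-1,"jaw":0.6},{"xyz":[-0.003,0,0],"roll":-1,"jaw":0.6},{"xyz":[-0.003,0,0],"roll":-1,"jaw":0.6}]' 10; python3 -m pendant '[{"xyz":[0,0,-0.01],"roll":0,"jaw":0.6},{"xyz":[0,0,-0.03],"roll":0,"jaw":0.6},{"xyz":[0,0,-0.06],"roll":0,"jaw":0.6},{"xyz":[0,0,-0.1],"roll":0,"jaw":0.6},{"xyz":[0,0,-0.14],"roll":0,"jaw":0.6},{"xyz":[0,-0.04,-0.17],"roll":0,"jaw":0.6},{"xyz":[0.02,-0.1,-0.18],"roll":0,"jaw":0.6},{"xyz":[0.02,-0.15,-0.18],"roll":0,"jaw":0.6}]'; python3 - <<'E'
from h import *
print(env.state()["force"])
for n in("side","top"):
    im,d=env.grab_frame(n);cv2.imwrite(f"pics/{n}15.png",im);np.save(f"{n}15.npy",d)
a=cv2.resize(cv2.imread("pics/side15.png")[130:270,150:290],None,fx=2.8,fy=2.8,interpolation=cv2.INTER_CUBIC);b=cv2.resize(cv2.imread("pics/top15.png")[130:270,150:290],None,fx=2.8,fy=2.8,interpolation=cv2.INTER_CUBIC)
cv2.imwrite("pics/c15.png",np.hstack([a,b]))
E
```

```text
time_s: 42.05
ee_pos: [544.1, 63.8, 120.5]
ee_rot: [-180.0, -0.0, -12.5]
force: [0.1, 0.0, 0.2]
gripper_width: 36.7
time_s: 43.05
ee_pos: [597.5, 207.5, 302.5]
ee_rot: [-179.9, -0.2, -12.5]
force: [0.2, -0.3, -0.0]
gripper_width: 36.7
[ 0.22517562 -0.30976754 -0.04262005]
```

View pics/c15.png

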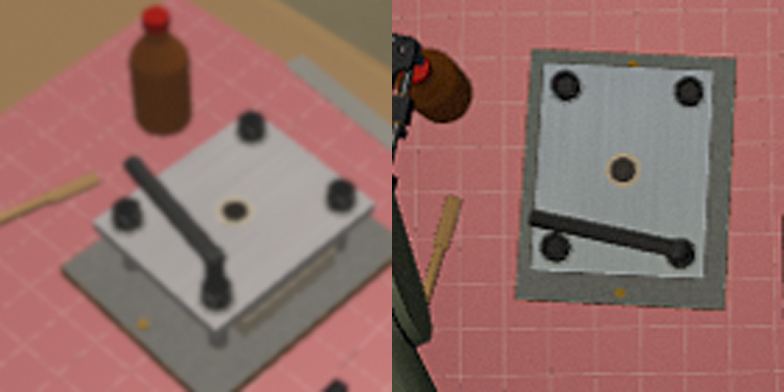

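Last picture: the key is released, with its elbow over the near-right screw (top crop 680,252; side 215,270), and its long arm is over the plate (end at top crop 535,216). I'll do one numeric check, then hand in.

```bash
python3 - <<'E'
from h import *
im=cv2.imread("pics/top15.png");d=np.load("top15.npy");P=pts("top",d)
k=(im.max(2)<70)&(P[...,2]>122)&(P[...,2]<175)&(P[...,0]>480)&(P[...,0]<600)&(P[...,1]>-70)&(P[...,1]<115)
q=P[k];w=cv2.fitLine(q.astype(np.float32),cv2.DIST_HUBER,0,.01,.01).ravel()
if w[1]<0:w[:3]*=-1
print("heading",np.degrees(np.arctan2(w[1],w[0])),"droop",np.degrees(np.arcsin(-w[2])))
t=q[(q[:,1]<-35)];print("top of elbow z",np.median(t[:,2]),"n",len(t),"(home: 158.5)")
a=cv2.imread("pics/side0.png").astype(int);b=cv2.imread("pics/side15.png").astype(int)
for n,(x0,y0,x1,y1) in dict(bottle=(190,125,222,182),tool=(130,190,168,220),bowl=(290,230,340,275),clamp=(238,262,288,305)).items():
    print(n,abs(a-b)[y0:y1,x0:x1].mean().round(1))
E
python3 -c "
from workcell import env
print(env.job_done())"
```

```text
heading 77.16542 droop 3.6566339
top of elbow z 156.35948233356407 n 47 (home: 158.5)
bottle 2.1
tool 2.7
bowl 2.1
clamp 2.5
the job is handed in; nothing more can be done
None
```

I took the key out, flipped it, seated its short arm in the screw and levered the screw clockwise until it came up solid. I then released the key in the socket and handed the job in at about 43 s of the 72 s allowed; it reported no verdict.

- **Flip:** I tilted the key about its tip in the socket. Then I laid its long arm flat on the plate's far edge so the short arm hung down outside.
- **Seating:** the first touch landed on top of the screw head, with about 10 N of contact force (limit 30 N). A short sliding search then dropped the short arm into the socket, and it bottomed with about 15 N of contact force.
- **Tightening:** I turned the key about 104° in total. The resisting moment held at about 0.5 N m, then climbed to about 1.1 N m over the last 17°, so I stopped there. I estimate the key was then about 18° ahead of the screw (it slips at 27°).

**Last checks:**
- **Resting key:** it rests about 92° round from where it was seated, and the robot is clear of it with no contact force.
- **Elbow height:** the top of the elbow read 156 mm against 158.5 mm expected when fully home. The difference is within depth noise.
- **Other objects:** the side image around the bottle, bowl, wooden tool and clamp shows no visible change.
- **Disagreements:** the droop read 3.7° against the stated 7°. Camera and contact estimates of the screw's position differed by about 2 mm, which is why the search was needed.
- **Not measured:** I could not read the screw's angle directly. That it is solid is inferred from the rising moment and the key's resting angle.

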